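# Close the barrette bonding jig, pin it and hold it pressed

### The job

Lift the loose cover plate off the bonding jig and lay it flat on the middle of the cork mat, then swing the jig's upper half shut onto the barrette, take the thick pin from the rack and push it down through the hole in the upper half into the hole in the base. Finish while still gripping the pin, with its flange pressing the springy upper half fully shut: do not let go or ease off. Leave the barrette in its bed, and the slim pin and the other things on the bench where they are.

Things in the scene. Friction and masses are not known exactly. Their poses are not given: they have to be found in the camera images.
- jig: the bonding jig, fixed to the bench: a wooden base 150 (x) x 120 (y) x 40 mm. Origin at the centre of its underside; its x points away from the robot towards the hinge side, z up. A slot 24 (x) x 86 (y) mm across it, centred at x = +5 mm, holds a sprung cork bed and the barrette. Two steel guide pins, 6 mm thick, stand 8 mm above the base's top at x = +5, y = -52 and +52 mm.
- jig_hole (a point): centre of the mouth of the vertical pin hole in the base's top, 40 mm above the bench, at x = -55, y = 0 mm in the jig's frame; 12 mm wide, 40 mm deep (right through).
- jig_bed (a point): middle of the top of the sprung cork bed in the base's slot, at x = 5, y = 0, z = 28 mm in the jig's frame. The bed yields 8 mm when the upper half is fully shut, pushing back with about 12 N there.
- lid (a joint): angle of the jig's upper half (rad): 0 fully shut, 1.57 upright, stop at 1.95, leaning away from the robot. Plywood, 150 x 90 (along hinge) x 10 mm, 150 g. Stiff hinge (0.17 N m): stays where left. Below 0.11 its inner boss meets the barrette and the sprung bed pushes back: let go, it rises to about 0.07; about 8 N down at its hole holds it at 0. Cannot shut while the cover is on.
- lid_hinge (a point): middle of the hinge line, 47 mm above the bench, at x = +75, y = 0, z = 47 mm in the jig's frame; the line runs along the jig's y, through the mid thickness of the plate. The upper half reaches 150 mm from it, towards the jig's -x when shut.
- lid_hole (a point): centre of the pin hole on the outer face of the upper half (the top face when shut, then 52 mm above the bench), 130 mm from the hinge line, 14 mm wide, through the 10 mm plate. Lies over the base's hole when shut.
- barrette: the black arched hair barrette being bonded, 80 (y) x 18 x 12 mm, lying in the jig's slot along the jig's y, hidden under the cover at first. Origin at the centre of its underside.
- cover: loose aluminium plate, 50 (x) x 120 (y) x 5 mm, 120 g, with 8 mm holes at y = -52 and +52 mm, at first lying on the base's top over the guide pins, its axes along the jig's. Origin at the centre of its underside. A round black knob, 18 mm wide, stands on its middle from 11 to 31 mm above the underside. The upper half stands behind it: best gripped with the fingers to either side along y.
- mat: thin cork mat, 130 (x) x 160 (y) x 4 mm, fixed to the bench to the robot's left or right. Origin at the centre of its underside.
- rack: fixed light wooden block 60 (x) x 140 (y) x 45 mm with two 13 mm holes at y = -40 and +40 mm, one holding the thick pin, the other the slim one; on the other side from the mat. Origin at the centre of its underside.
- pin: the thick steel pin, upright in the rack, flange on its top. Origin at the centre of the lower tip, z up: shank 10 mm thick from 0 to 40 mm (tip tapered over 4 mm), flange 28 mm wide from 40 to 44 mm, round knob to grip 20 mm wide from 44 to 74 mm. 90 g. Pushed home, the flange lies on the shut upper half and the tip is 12 mm above the bench.
- slim_pin: bystander in the rack's other hole: same build and height, shank 6, flange 18, knob 10 mm wide. Origin at its lower tip.
- flower_a: bystander: flower hair clip in cream and black acetate, 66 mm across, 20 mm high; origin under its middle.
- flower_b: bystander: another flower clip, same size.
- flower_c: bystander: another flower clip, same size, near the robot.
- barrette_b: bystander: black barrette 80 x 18 x 12 mm lying on the bench near the robot; origin under its middle.
- barrette_c: bystander: black barrette of the same size lying on the bench beyond the jig.
- brush: bystander: brush with a black handle, 180 mm long, lying beyond the jig.
- glue_jar: bystander: glass jar 56 mm wide, 70 mm high, black cap; origin under its middle.
Mind the look-alikes: they are no part of the job. Several things have the shape of the cover; the one meant has the colours described above.

How it is judged:
By the outcome, as a careful person would: the job done as asked, in the order asked, and still so for the second after the job is handed in, while the arm keeps its last pose, push and grip.
It also fails if it takes over 72 s, if anything falls off the work surface, if the arm or the gripper's body presses on something with over 40 N, if the wrist force passes 120 N, or if a joint passes its speed limit or range.

### The arm

A 6-joint arm with a two-finger parallel gripper is mounted at the origin on the work surface. World frame = base frame: x ahead of the robot, y to its left, z up, the work surface at z = 0. Lengths are in m, angles in degrees, forces in N, time in s.
With the tool pointing down it reaches from about 0.4 to 0.825 m from the base axis. Payload 7 kg.
Tool frame: the origin (TCP) lies at the very end of the fingers, on their centre line; the grasp point (between the pads) lies hold_point_z behind it (hold_point_z is the distance from the TCP to the grasp point, in m); z points along the fingers, y is the direction in which the jaws open and shut (so a half turn about z gives the same grasp; the last joint's range is limited). The gripper opens to 88 mm and grips with 3 to 60 N. Pads are 19 mm wide; open, the fingers measure 130 mm over their backs; the gripper's body (78 mm by 193 mm) begins 47 mm behind the grasp point.
Start: joints at [87.783, 20.546, 0.682, 0, -70.136, -16.507], TCP at [0.217, 0.639, 0.227] pointing down, gripper open.
Joint ranges: [-176.03, 176.03], [-82.01, 121.73], [-58.28, 71.71], [-173.87, 95.51], [-174.79, -0.11], [-173.66, 173.66]. Speed limits (degrees/s): [136.94, 136.94, 172.46, 180, 180, 180].

### API

Orientations are given as [roll, pitch, yaw] about the fixed x, y, z axes, in that order (R = Rz(yaw) Ry(pitch) Rx(roll)).
In Python, from plant import get_obs, snapshot, close_job, hold_point_z gives the robot as it stands. The module is installed in compiled form; this text tells all that it offers.
- The arm moves only by the tool jog_arm, never from a script. Its argument "commands" is a list of rows, each a list of 4 numbers: the shift along the world's x, y, z in mm, then the turn about the world's z in degrees. In form: [[x, y, z, turn], ...]. A call has exactly 10 rows; each row shifts and turns the commanded pose from where the row before left it; what a row does not reach is not made up. A row lasts 1/12 s, in which the tool goes at most 41.7 mm and 7.16 degrees, less where a joint would pass 70% of its speed; a pose out of reach is approached as far as the arm can. A call is refused whole if a number of a shift passes 41.7 or a number of a turn 7.16, either way. A call with a gripper value outside its range is refused whole. "fingers" is the finger opening in mm, from 0 to 87.6, set as the call begins (left out, the last holds). The fingers move at their own pace and stop on an object; the grip force is fixed at half the most. Time passes only in rows, so rows that do not move let the fingers close, or fill a call up. It gives the time, the measured TCP pose, the force and the opening at its end, in the units of the state.
- get_obs(): the state, without advancing time (a new reading comes with each control period).
- snapshot(name): name is "side" or "top" or "wrist"; returns a dict with "image" (480x640x3 uint8, red, green, blue), "fov_y" (degrees; the focal length in pixels is half the picture's height over the tangent of half this angle, whatever the lens; pixels are square), "cx", "cy" (the principal point, pixels), "rvec" (rotation vector, rad) and "tvec" (3), from world to camera coordinates, as OpenCV has them; the wrist camera has in their place "mount" (4x4, takes a point from camera to tool coordinates, whose origin is the TCP and whose axes are the flange's). Camera axes: x right, y down, z forward; pixel columns grow to the right and rows downward; lengths in m; the calibration is good to about 2 mm. A picture is of the moment at which its call begins: read the wrist's pose just before it. There is no depth.
- close_job(): hands the job in, once; it reports no verdict.
The state is a dict: "clock": time; "joint_pos": joint angles; "qvel": joint speeds; "tau": joint torques, N m; "tool_pos": TCP position; "orientation": TCP orientation; "force": force on the tool from outside, world axes, zero at the start; "moment": the same for the moment, N m; "opening": finger opening in m.
Only numpy, scipy, OpenCV 4.12 (cv2) and the standard library are available. Lean on these libraries where they do the work, as an engineer would, in place of code of your own. Each camera call takes 0.05 s, during which the arm holds its last target.

## Working session

There is one attempt and no reset: what is moved stays moved. The work goes in short steps, Python scripts to look and compute and a tool call to move; the robot and the scene stay as the last step left them, time stands still between calls to the robot, and variables do not carry over. Pictures are saved under pics/ and viewed, and the job is handed in when it is done.

Besides the shell and the picture viewer there is one more tool, called after "Call:" as name(argument=value, ...) on one line, values as JSON. jog_arm: Moves the arm, as the interface text tells. Its arguments: {"type":"object","properties":{"commands":{"type":"array","items":{"type":"array","items":{"type":"number"}}},"fingers":{"type":"number"}},"required":["commands"]}

```bash
mkdir -p pics
cat > h.py <<'E'
import numpy as np, cv2
from plant import get_obs, snapshot, close_job, hold_point_z
from scipy.spatial.transform import Rotation as Ro
def cam(name):
    o=get_obs(); s=snapshot(name); f=240/np.tan(np.radians(s['fov_y'])/2)
    K=np.array([[f,0,s['cx']],[0,f,s['cy']],[0,0,1]])
    if name=='wrist':
        T=np.eye(4); T[:3,:3]=Ro.from_euler('xyz',o['orientation'],degrees=True).as_matrix(); T[:3,3]=o['tool_pos']
        M=np.linalg.inv(T@np.array(s['mount'])); R=M[:3,:3]; t=M[:3,3]
    else:
        R=cv2.Rodrigues(np.array(s['rvec'],float))[0]; t=np.array(s['tvec'],float).ravel()
    return s['image'],K,R,t
def save(n,im,K,R,t):
    cv2.imwrite(f'pics/{n}.png',im[:,:,::-1]); np.savez(f'pics/{n}.npz',K=K,R=R,t=t)
def load(n):
    d=np.load(f'pics/{n}.npz'); return d['K'],d['R'],d['t']
def ray(c,u,v):
    K,R,t=c; d=R.T@np.linalg.inv(K)@np.array([u,v,1.]); return -R.T@t,d
def atz(c,u,v,z):
    o,d=ray(c,u,v); return o+d*(z-o[2])/d[2]
def tri(obs):
    A=np.zeros((3,3));b=np.zeros(3)
    for c,u,v in obs:
        o,d=ray(c,u,v); d=d/np.linalg.norm(d); P=np.eye(3)-np.outer(d,d); A+=P;b+=P@o
    x=np.linalg.solve(A,b); return x,[np.linalg.norm((np.eye(3)-np.outer(d/np.linalg.norm(d),d/np.linalg.norm(d)))@(x-o)) for o,d in [ray(*q) for q in obs]]
def proj(c,p):
    K,R,t=c; q=K@(R@np.array(p)+t); return q[:2]/q[2]
E
python3 - <<'E'
from h import *
for n in ['side','top','wrist']:
    c=cam(n); save(n+'0',*c); print(n,-c[2].T@c[3],c[1][0,0])
print(hold_point_z if not callable(hold_point_z) else hold_point_z(),get_obs())
E
```

```text
side [ 0.00849799 -0.66558811  0.73218694] 447.8558164593283
top [0.43624423 0.07172708 1.16069682] 484.33191859398187
wrist [0.27999512 0.6181143  0.38407387] 365.4413570801251
0.0188 {'clock': 0.15, 'joint_pos': array([ 8.77842352e+01,  2.05816693e+01,  6.45869400e-01, -1.34681905e-02,
       -7.01372686e+01, -1.65071794e+01]), 'qvel': array([-0.04905792, -0.08304134,  0.11474878,  0.08374505,  0.04231462,
       -0.0060044 ]), 'tau': array([-1.30037588e-03, -5.83274567e+01,  2.93291402e+01,  7.00131968e+00,
        8.77033977e-03, -1.06455368e-04]), 'tool_pos': array([0.2165805 , 0.63891328, 0.22584574]), 'orientation': array([ 1.79926345e+02, -8.62222124e-03, -1.87275228e+01]), 'force': array([-0.43948926, -0.13283196, -0.0111824 ]), 'moment': array([-0.03389509, -0.01415781,  0.0528914 ]), 'opening': 0.08744075200965963}
```

View pics/top0.png

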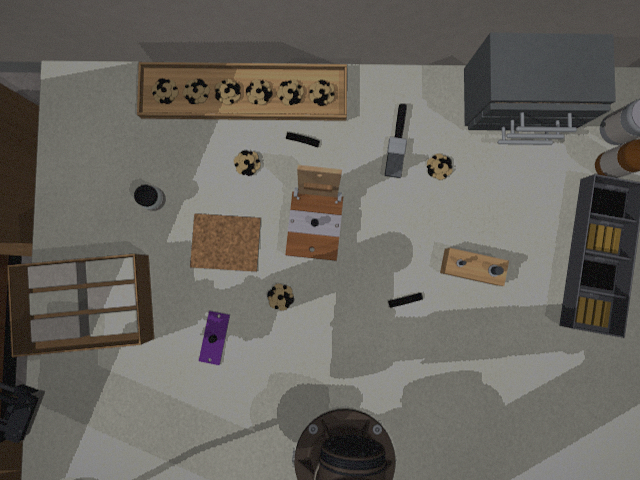

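View pics/side0.png

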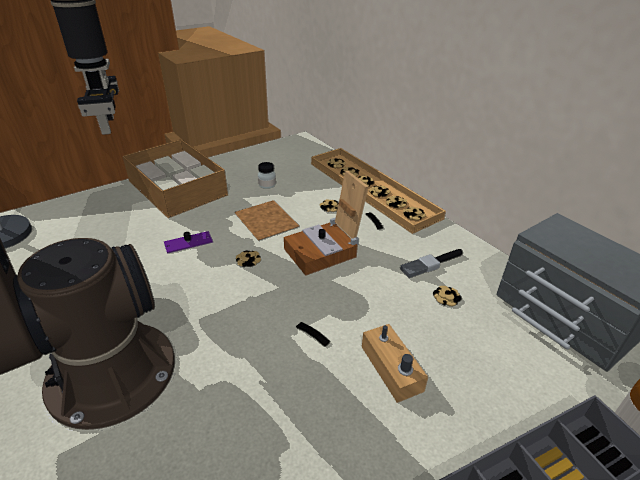

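View pics/wrist0.png

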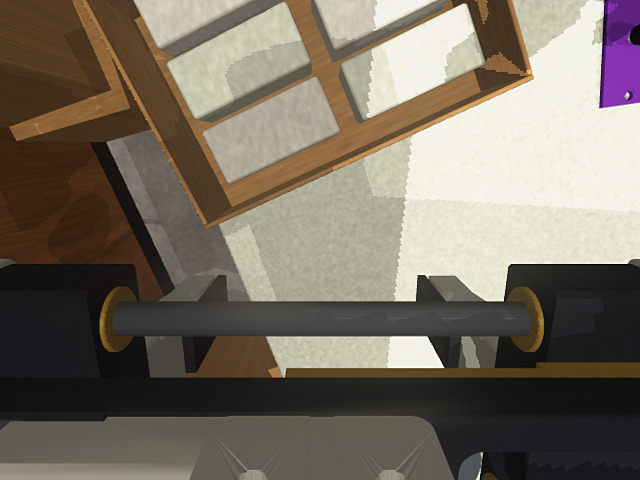

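Run:
```python
import cv2,numpy as np
t=cv2.imread('pics/top0.png');s=cv2.imread('pics/side0.png')
def c(im,x,y,w,h,k): return cv2.resize(im[y:y+h,x:x+w],None,fx=k,fy=k,interpolation=cv2.INTER_CUBIC)
cv2.imwrite('pics/c1.png',c(t,180,150,180,130,4.4))
cv2.imwrite('pics/c2.png',c(t,430,235,90,60,8))
cv2.imwrite('pics/c3.png',c(s,230,160,160,120,5))
cv2.imwrite('pics/c4.png',c(s,350,310,90,95,6))
```

```text
(no output)
```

View pics/c1.png

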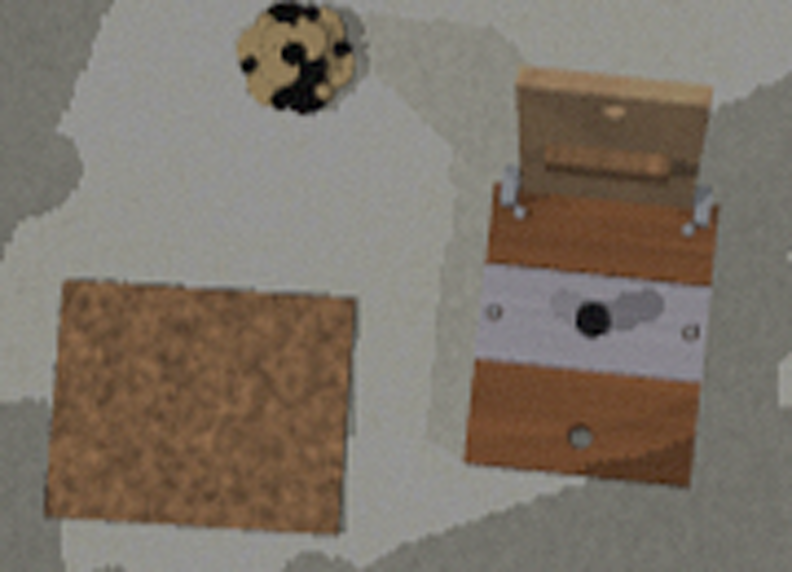

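View pics/c2.png

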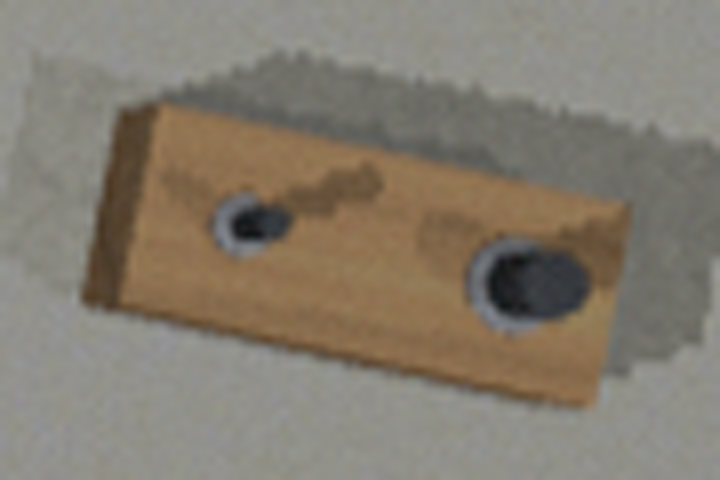

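View pics/c3.png

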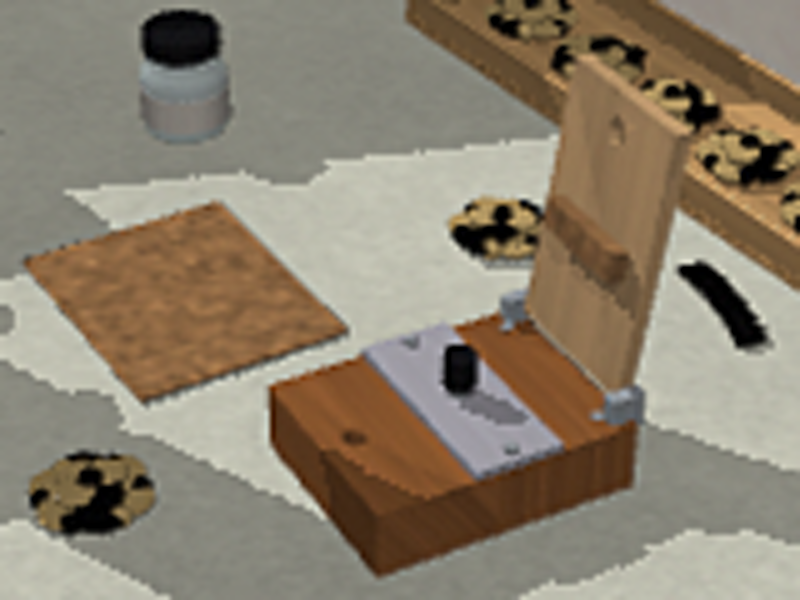

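View pics/c4.png

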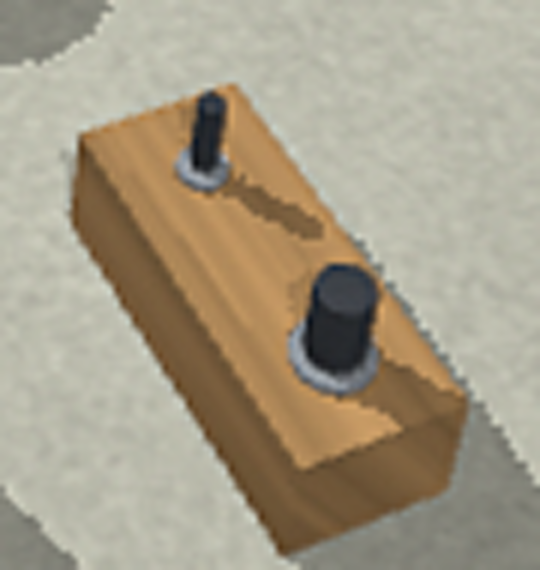

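```bash
cat >> h.py <<'E'
def cr(p,x,y,k): return ((p[0]+.5)/k-.5+x,(p[1]+.5)/k-.5+y)
E
python3 - <<'E'
from h import *
from scipy.optimize import least_squares
T=load('top0');S=load('side0')
f1=lambda p:(T,*cr(p,180,150,4.4)); f2=lambda p:(T,*cr(p,430,235,8)); f3=lambda p:(S,*cr(p,230,160,5)); f4=lambda p:(S,*cr(p,350,310,6))
np.set_printoptions(precision=4,suppress=True)
for n,a,b in [('hole',f1((580,437)),f3((355,437))),('knobtop',f1((593,319)),f3((460,351))),('nearL',f1((466,462)),f3((270,388))),('nearR',f1((690,487)),f3((380,515))),('farR',f1((718,207)),f3((635,425))),
 ('pintop',f2((558,284)),f4((345,288))),('slimtop',f2((272,224)),f4((211,97))),('lidTopL',f1((518,70)),f3((580,57))),('lidTopR',f1((712,88)),f3((690,130)))]:
    print(n,*tri([a,b]))
for n,pts in [('top',[f1(p) for p in [(65,281),(357,297),(342,534),(45,516)]]),('side',[f3(p) for p in [(25,260),(218,202),(348,330),(146,403)]])]:
    q=np.array([atz(*p,.004) for p in pts]); print(n,q,q.mean(0))
# jig fit
J=[((-75,60,40),f1((466,462)),f3((270,388))),((-75,-60,40),f1((690,487)),f3((380,515))),((75,-60,40),f1((718,207)),f3((635,425))),((75,60,40),f1((495,184)),None),((-55,0,40),f1((580,437)),f3((355,437))),((5,0,71),f1((593,319)),f3((460,351)))]
def res(x):
    c,s=np.cos(x[3]),np.sin(x[3]); r=[]
    for p,*os in J:
        p=np.array(p)/1e3; w=[x[0]+c*p[0]-s*p[1],x[1]+s*p[0]+c*p[1],x[2]+p[2]]
        for o in os:
            if o: r+=list(proj(o[0],w)-o[1:])
    return r
r=least_squares(res,[.6,.1,0,0]); print(r.x,np.degrees(r.x[3]),np.array(r.fun).round(1))
R=[((-30,70,45),f2((158,103)),f4((80,135))),((30,70,45),f2((158,103)),f4((80,135)))]
for n,a,b in [('rack far L',f2((158,103)),f4((235,84))),('near R',f2((592,407)),f4((301,468))),('far R',f2((631,204)),f4((466,400))),('nearL',f2((122,305)),f4((80,135)))]: print(n,*tri([a,b]))
E
```

```text
hole [0.4888 0.0799 0.0409] [np.float64(0.0018030575013708004), np.float64(0.0018030575013707635)]
knobtop [0.5479 0.0734 0.0741] [np.float64(0.0019290687215703214), np.float64(0.0019290687215704442)]
nearL [0.4754 0.1396 0.0403] [np.float64(0.0019944243512101056), np.float64(0.0019944243512101407)]
nearR [0.4637 0.0215 0.0422] [np.float64(0.0026696582973967744), np.float64(0.0026696582973968603)]
farR [0.6111 0.0079 0.0415] [np.float64(0.0016500003474763886), np.float64(0.0016500003474764868)]
pintop [ 0.4426 -0.3402  0.0804] [np.float64(0.0011758298579598355), np.float64(0.0011758298579598709)]
slimtop [ 0.4593 -0.2606  0.0809] [np.float64(0.0019425151869885105), np.float64(0.0019425151869885966)]
lidTopL [0.6482 0.1098 0.1945] [np.float64(0.00047607194648252056), np.float64(0.000476071946482532)]
lidTopR [0.6416 0.0197 0.1976] [np.float64(0.0014130766505930968), np.float64(0.0014130766505931738)]
top [[0.5717 0.3624 0.004 ]
 [0.5643 0.2033 0.004 ]
 [0.4354 0.2094 0.004 ]
 [0.4438 0.3699 0.004 ]] [0.5038 0.2862 0.004 ]
side [[0.4487 0.3681 0.004 ]
 [0.5751 0.3607 0.004 ]
 [0.5667 0.2029 0.004 ]
 [0.4395 0.2065 0.004 ]] [0.5075 0.2846 0.004 ]
[ 0.543   0.0742  0.0015 -0.0907] -5.194196648892794 [-0.1 -0.1 -1.6 -0.3  0.7 -0.6 -1.3  0.5  0.5 -1.1 -0.2 -0.  -0.  -0.9
  0.7 -0.4 -0.7  0.1  0.3 -0.7 -0.8  0.5]
rack far L [ 0.4946 -0.2389  0.0455] [np.float64(0.0019281531990353918), np.float64(0.0019281531990354148)]
near R [ 0.408  -0.3628  0.046 ] [np.float64(0.001771057403910814), np.float64(0.0017710574039107982)]
far R [ 0.4659 -0.3745  0.0467] [np.float64(0.001166739265146352), np.float64(0.0011667392651462077)]
nearL [ 0.4361 -0.2273  0.0467] [np.float64(0.0015533071499490856), np.float64(0.0015533071499489936)]
```

Call:
jog_arm(commands=[[10,-17,0,0.7],[17,-29,0,0.7],[17,-29,0,0.7],[17,-29,0,0.7],[17,-29,0,0.7],[17,-29,0,0.7],[17,-29,0,0.7],[17,-29,0,0.7],[17,-29,0,0.7],[17,-29,0,0.7]])

```text
clock: 0.98
tool_pos: [0.3801, 0.3596, 0.2265]
orientation: [-180.0, 0.0, -11.7]
force: [0.2, 0.3, -0.8]
opening: 0.0878
```

Call:
jog_arm(commands=[[17,-29,0,0.7],[17,-29,0,0.7],[17,-29,0,0.7],[17,-29,0,0.7],[17,-29,0,0.7],[17,-29,0,0.7],[17,-29,0,0.7],[17,-29,0,0.7],[17,-29,0,0.7],[10,-20,0,0.2]])

```text
clock: 1.82
tool_pos: [0.5436, 0.0779, 0.2263]
orientation: [180.0, 0.0, -5.2]
force: [-0.6, 0.1, 0.6]
opening: 0.0879
```

Run:
```python
from h import *
c=cam('wrist'); save('w1',*c); o=get_obs(); print(o['clock'],o['tool_pos'],o['orientation'],o['qvel'])
```

```text
1.8667 [0.54431273 0.07598864 0.226125  ] [ 1.79920783e+02  3.17521050e-02 -5.30779308e+00] [ 3.46913507 -1.02357018 -1.52528166 -0.67553592  0.23240357 -6.51539322]
```

View pics/w1.png

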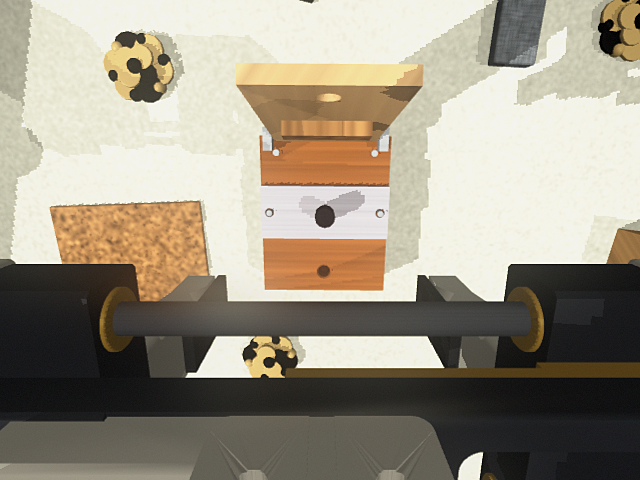

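Run:
```python
import cv2
t=cv2.imread('pics/w1.png')
cv2.imwrite('pics/c5.png',cv2.resize(t[120:300,240:410],None,fx=4.4,fy=3.3*4/3,interpolation=cv2.INTER_CUBIC)[:600])
cv2.imwrite('pics/c5.png',cv2.resize(t[125:300,235:410],None,fx=3.4,fy=3.4,interpolation=cv2.INTER_CUBIC))
```

```text
(no output)
```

View pics/c5.png

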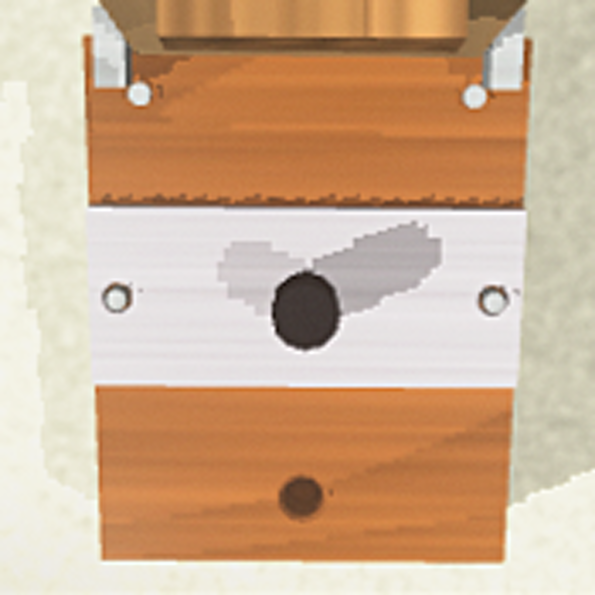

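```bash
cat > jf.py <<'E'
from h import *
from scipy.optimize import least_squares
def fit(J,z=0):
    def res(x):
        c,s=np.cos(x[2]),np.sin(x[2]); r=[]
        for C,p,uv in J:
            p=np.array(p)/1e3; w=[x[0]+c*p[0]-s*p[1],x[1]+s*p[0]+c*p[1],p[2]+z]
            r+=list(proj(C,w)-uv)
        return r
    r=least_squares(res,[.543,.074,-.09]); return r.x,np.degrees(r.x[2]),np.array(r.fun).round(1)
E
python3 - <<'E'
from jf import *
W=load('w1'); g=lambda p:np.array(cr(p,235,125,3.4))
J=[(W,(-75,60,40),g((102,560))),(W,(-75,-60,40),g((504,563))),(W,(-55,0,40),g((301,497))),(W,(5,52,48),g((116,298))),(W,(5,-52,48),g((493,300)))]
x,d,r=fit(J); print(x,d,r)
print('knob',atz(W,*g((306,315)),.071), 'hole',atz(W,*g((301,497)),.04))
c,s=np.cos(x[2]),np.sin(x[2]); print('bed',x[0]+c*.005,x[1]+s*.005,'hole',x[0]-c*.055,x[1]-s*.055)
E
```

```text
[ 0.54302765  0.07575082 -0.09732133] -5.576101587346247 [-0.5 -0.2 -0.  -0.4  0.5 -0.1 -0.2  0.3  0.2  0.3]
knob [0.54835776 0.07505907 0.071     ] hole [0.4882731 0.0815987 0.04     ]
bed 0.5480039915382098 0.07526498155502376 hole 0.48828791058908105 0.08109504811357228
```

Call:
jog_arm(commands=[[4,-1,-8,-0.3],[0,0,-16,0],[0,0,-20,0],[0,0,-20,0],[0,0,-20,0],[0,0,-20,0],[0,0,-14,0],[0,0,-6,0],[0,0,0,0],[0,0,0,0]])

```text
clock: 2.7
tool_pos: [0.5467, 0.0797, 0.1026]
orientation: [180.0, 0.0, -5.5]
force: [0.9, 0.5, -0.1]
opening: 0.0874
```

Run:
```python
from h import *
o=get_obs(); print(o['clock'],o['tool_pos'],o['orientation'],o['force'])
```

```text
2.7 [0.54674373 0.07968938 0.10263017] [ 1.79981683e+02  1.02550570e-02 -5.48976158e+00] [ 0.94842702  0.4680961  -0.09613253]
```

Run:
```python
from h import *
c=cam('wrist'); save('w2',*c); 
cv2.imwrite('pics/c6.png',cv2.resize(c[0][100:300,190:450,::-1],None,fx=3,fy=3,interpolation=cv2.INTER_CUBIC))
```

```text
(no output)
```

View pics/c6.png

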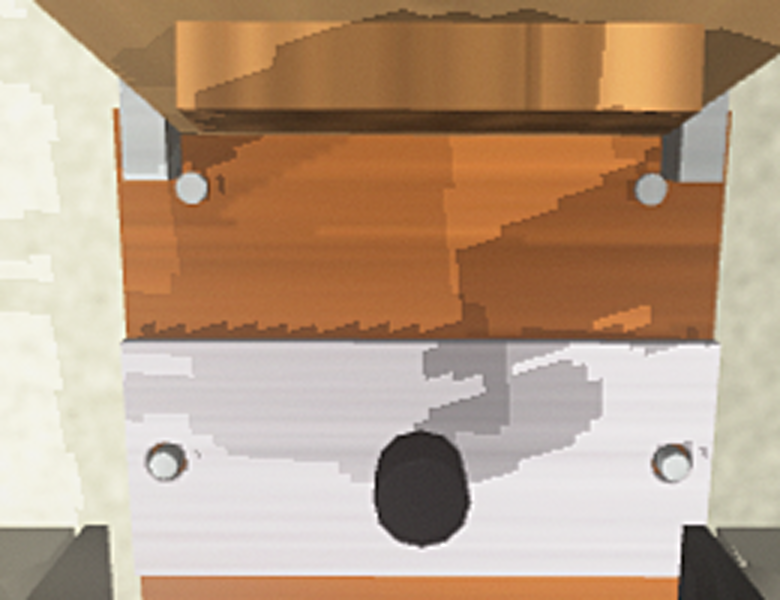

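Run:
```python
from jf import *
W=load('w2'); g=lambda p:np.array(cr(p,190,100,3))
J=[(W,(5,52,48),g((168,461))),(W,(5,-52,48),g((675,463))),(W,(-20,60,45),g((133,575))),]
x,d,r=fit(J[:2]); print(x,d,r)
print('knob',atz(W,*g((422,499)),.071)) 
c,s=np.cos(x[2]),np.sin(x[2]); print('bed',x[0]+c*.005,x[1]+s*.005,'hole',x[0]-c*.055,x[1]-s*.055)
print(tri([(load('w1'),*cr((116,298),235,125,3.4)),(W,*g((166,461)))]))
```

```text
[ 0.54361781  0.07517696 -0.10014193] -5.737709728122611 [-0.9  0.   0.9  0.1]
knob [0.54859648 0.07516033 0.071     ]
bed 0.5485927551177882 0.07467708721698726 hole 0.4888933559415003 0.08067556518979278
(array([0.55239224, 0.12757578, 0.04279916]), [np.float64(7.205550401451407e-05), np.float64(7.205550401432213e-05)])
```

Call:
jog_arm(commands=[[1.6,-4.6,0,0],[0,0,-10,0],[0,0,-14,0],[0,0,-14,0],[0,0,-8,0],[0,0,-5,0],[0,0,-2.5,0],[0,0,0,0],[0,0,0,0],[0,0,0,0]])

```text
clock: 3.58
tool_pos: [0.5487, 0.0748, 0.0497]
orientation: [-180.0, -0.1, -5.5]
force: [0.3, 0.7, 0.9]
opening: 0.0878
```

Call:
jog_arm(commands=[[0,0,0,0],[0,0,0,0],[0,0,0,0],[0,0,0,0],[0,0,0,0],[0,0,0,0],[0,0,0,0],[0,0,0,0],[0,0,0,0],[0,0,0,0]], fingers=10)

```text
clock: 4.42
tool_pos: [0.5483, 0.0746, 0.049]
orientation: [180.0, 0.0, -5.5]
force: [0.5, 0.7, -0.5]
opening: 0.0264
```

Call:
jog_arm(commands=[[0,0,0,0],[0,0,0,0],[0,0,0,0],[0,0,0,0],[0,0,0,0],[0,0,2,0],[0,0,4,0],[0,0,6,0],[0,0,8,0],[0,0,10,0]])

```text
clock: 5.25
tool_pos: [0.5481, 0.0746, 0.0797]
orientation: [180.0, 0.0, -5.5]
force: [-0.0, -0.2, -2.3]
opening: 0.017
```

Run:
```python
from h import *
c=cam('side'); save('s1',*c); print(get_obs()['tool_pos'],get_obs()['opening'],get_obs()['force'])
cv2.imwrite('pics/c7.png',cv2.resize(c[0][120:290,210:400,::-1],None,fx=4,fy=3.5))
```

```text
[0.54949549 0.07502593 0.08211158] 0.017271690280073082 [ 1.69423702  1.12137897 -0.16021342]
```

View pics/c7.png

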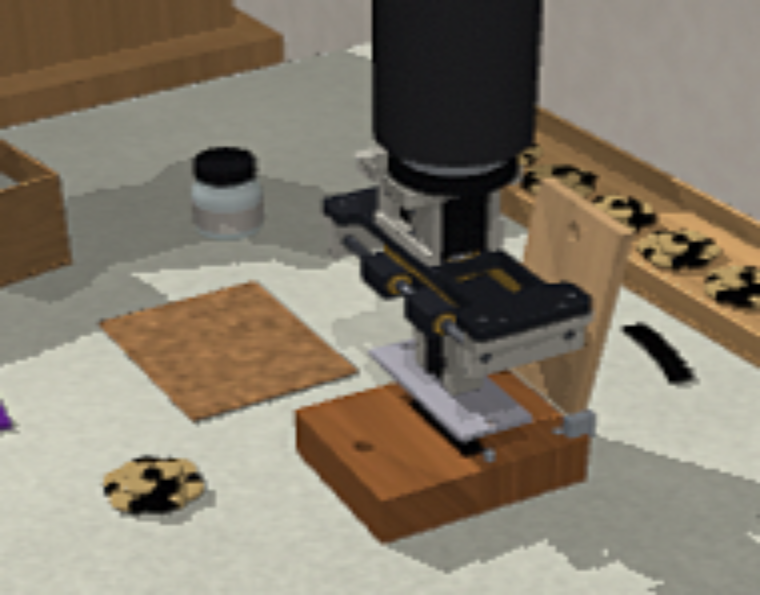

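Call:
jog_arm(commands=[[0,0,14,0],[0,4,14,0],[-2,12,0,0.3],[-4,20,0,0.4],[-5,26,0,0.4],[-6,28,0,0.4],[-6,28,0,0.4],[-6,28,0,0.4],[-5,26,0,0.2],[-4,20,0,0]])

```text
clock: 6.13
tool_pos: [0.5096, 0.2691, 0.1072]
orientation: [-180.0, -0.0, -2.9]
force: [0.1, -0.5, -0.4]
opening: 0.0165
```

Call:
jog_arm(commands=[[-3,12,-5,0],[-2,6,-14,0],[0,1,-18,0],[0,0,-18,0],[0,0,-12,0],[0,0,-8,0],[0,0,-5,0],[0,0,-2,0],[0,0,0,0],[0,0,0,0]])

```text
clock: 6.97
tool_pos: [0.5057, 0.2859, 0.0256]
orientation: [-180.0, -0.0, -3.0]
force: [-0.9, -0.1, -1.5]
opening: 0.0172
```

Call:
jog_arm(commands=[[0,0,-5,0],[0,0,-4,0],[0,0,-2,0],[0,0,-1,0],[0,0,-0.5,0],[0,0,-0.5,0],[0,0,0,0],[0,0,0,0],[0,0,0,0],[0,0,0,0]])

```text
clock: 7.8
tool_pos: [0.5051, 0.2855, 0.013]
orientation: [180.0, -0.0, -3.0]
force: [-4.0, -0.9, 8.7]
opening: 0.0172
```

Call:
jog_arm(commands=[[0,0,0,0],[0,0,0,0],[0,0,0,0],[0,0,0,0],[0,0,0,0],[0,0,0,0],[0,0,5,0],[0,0,10,0],[0,0,20,0],[0,0,30,0]], fingers=60)

```text
clock: 8.63
tool_pos: [0.5041, 0.2845, 0.0764]
orientation: [179.8, 0.2, -3.0]
force: [-0.3, -0.1, 0.2]
opening: 0.0597
```

Call:
jog_arm(commands=[[0,0,30,0],[0,0,35,0],[0,0,35,0],[0,0,30,0],[0,0,20,0],[0,0,0,0],[0,0,0,0],[0,0,0,0],[0,0,0,0],[0,0,0,0]])

```text
clock: 9.47
tool_pos: [0.5048, 0.2852, 0.226]
orientation: [179.9, 0.1, -3.0]
force: [0.0, 1.4, -0.1]
opening: 0.0599
```

Run:
```python
from h import *
print(get_obs()['tool_pos'],get_obs()['clock'])
c=cam('top'); save('t2',*c)
d=cam('side'); save('s2',*d)
a=cv2.resize(c[0][170:290,180:360,::-1],(400,267)); b=cv2.resize(d[0][120:290,210:400,::-1],(400,358))
im=np.zeros((358,800,3),np.uint8); im[:267,:400]=a; im[:,400:]=b; cv2.imwrite('pics/c8.png',im)
e=cam('wrist'); save('w3',*e)
```

```text
[0.50482664 0.28520548 0.22598793] 9.4667
```

View pics/c8.png

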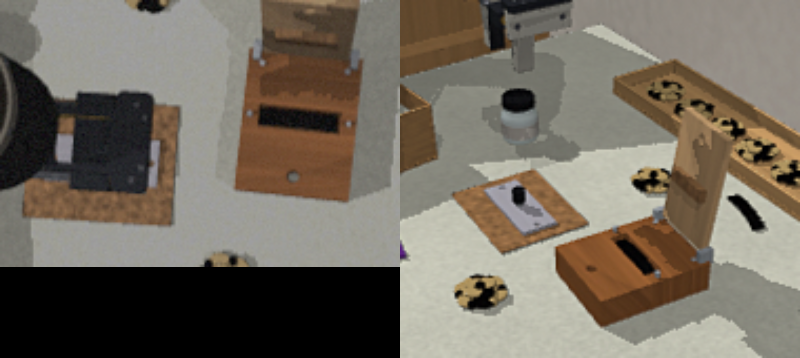

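View pics/w3.png

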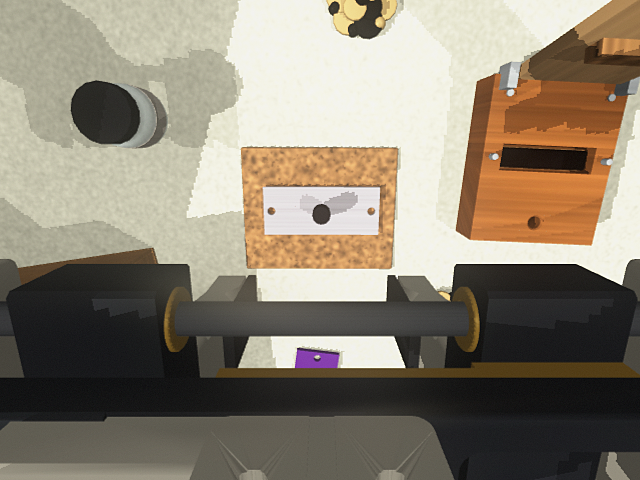

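Call:
jog_arm(commands=[[12,-8,6,-0.3],[22,-20,6,-0.3],[26,-28,0,-0.4],[28,-30,0,-0.4],[28,-32,0,-0.4],[22,-32,0,-0.4],[14,-30,0,-0.4],[8,-24,0,0],[4,-14,0,0],[0,-4,0,0]], fingers=0)

```text
clock: 10.45
tool_pos: [0.6692, 0.0617, 0.2381]
orientation: [179.9, 0.1, -5.8]
force: [0.1, 0.3, 1.1]
opening: 0.0016
```

Run:
```python
from h import *
print(get_obs()['tool_pos'],get_obs()['clock'])
d=cam('side'); save('s3',*d)
cv2.imwrite('pics/c9.png',cv2.resize(d[0][90:290,240:440,::-1],None,fx=3,fy=3))
```

```text
[0.66917606 0.06174549 0.23812981] 10.45
```

View pics/c9.png

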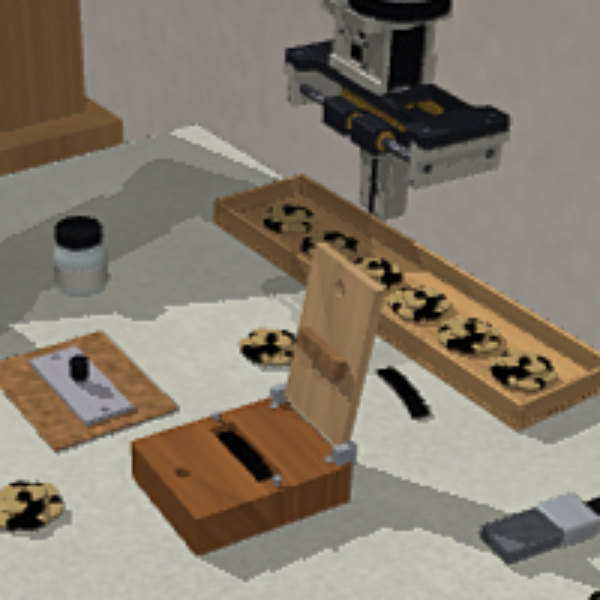

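Call:
jog_arm(commands=[[0,0,-8,0],[0,0,-16,0],[0,0,-20,0],[0,0,-20,0],[0,0,-12,0],[0,0,-6,0],[-3,0.3,0,0],[-5,0.5,0,0],[-5,0.5,0,0],[-5,0.5,0,0]])

```text
clock: 11.33
tool_pos: [0.6513, 0.0665, 0.1587]
orientation: [-179.9, -0.2, -5.6]
force: [1.8, 0.7, 1.8]
opening: 0.0005
```

Call:
jog_arm(commands=[[-6,0.6,0,0],[-6,0.6,0,0],[-7,0.7,1,0],[-7,0.7,0,0],[-7,0.7,0,0],[-7,0.7,0,0],[-7,0.7,-1,0],[-7,0.7,-2,0],[-7,0.7,-2,0],[-7,0.7,-3,0]])

```text
clock: 12.17
tool_pos: [0.5821, 0.0729, 0.15]
orientation: [-180.0, -0.0, -5.6]
force: [-0.1, 0.3, 0.5]
opening: 0.0005
```

Run:
```python
from h import *
print(get_obs()['tool_pos'],get_obs()['clock'],get_obs()['force'])
d=cam('side'); save('s4',*d)
cv2.imwrite('pics/c10.png',cv2.resize(d[0][90:290,240:440,::-1],None,fx=3,fy=3))
```

```text
[0.58208923 0.07292971 0.15000074] 12.1667 [-0.08418632  0.34459245  0.45533494]
```

View pics/c10.png

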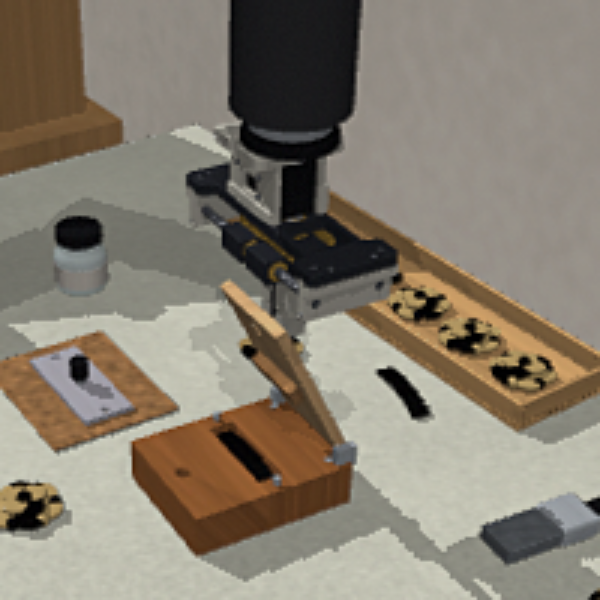

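Call:
jog_arm(commands=[[-6,0.6,-3.5,0],[-8,0.8,-5.5,0],[-8,0.8,-5.5,0],[-8,0.8,-5.5,0],[-6.3,0.6,-7.7,0],[-6.3,0.6,-7.7,0],[-6.3,0.6,-7.7,0],[-4.5,0.4,-8.5,0],[-4.5,0.4,-8.5,0],[-3,0.3,-9,0]])

```text
clock: 13.05
tool_pos: [0.5212, 0.0788, 0.08]
orientation: [180.0, 0.0, -5.6]
force: [-0.1, 0.3, 0.9]
opening: 0.0005
```

Call:
jog_arm(commands=[[-2,0.2,-7,0],[-1,0.1,-4,0],[0,0,-3,0],[0,0,-3,0],[0,0,-2,0],[0,0,-2,0],[0,0,-2,0],[0,0,0,0],[0,0,0,0],[0,0,0,0]])

```text
clock: 13.88
tool_pos: [0.5191, 0.0791, 0.0581]
orientation: [-180.0, -0.0, -5.6]
force: [-1.0, -0.5, 1.2]
opening: -0.0
```

Run:
```python
from h import *
print(get_obs()['tool_pos'],get_obs()['clock'],get_obs()['force'])
d=cam('side'); save('s5',*d)
cv2.imwrite('pics/c11.png',cv2.resize(d[0][90:290,240:440,::-1],None,fx=3,fy=3))
```

```text
[0.5190672  0.07911038 0.05807737] 13.8833 [-0.96063132 -0.49323743  1.15196432]
```

View pics/c11.png

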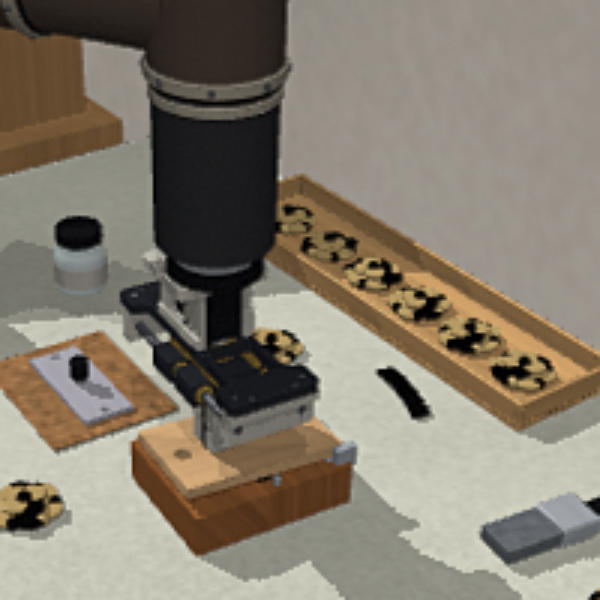

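Call:
jog_arm(commands=[[0,0,8,0],[0,0,16,0],[0,0,28,0],[0,0,32,0],[0,0,32,0],[0,0,28,0],[0,0,16,0],[0,0,6,0],[0,0,0,0],[0,0,0,0]], fingers=70)

```text
clock: 14.77
tool_pos: [0.5185, 0.0791, 0.2236]
orientation: [-180.0, 0.0, -5.6]
force: [1.1, -0.4, -0.5]
opening: 0.0619
```

Run:
```python
from h import *
print(get_obs()['tool_pos'],get_obs()['clock'],get_obs()['force'])
d=cam('wrist'); save('w4',*d)
cv2.imwrite('pics/c12.png',cv2.resize(d[0][90:290,220:440,::-1],None,fx=3,fy=3,interpolation=cv2.INTER_CUBIC))
d=cam('side'); save('s6',*d)
cv2.imwrite('pics/c13.png',cv2.resize(d[0][210:290,270:370,::-1],None,fx=6,fy=6,interpolation=cv2.INTER_CUBIC))
```

```text
[0.51847783 0.07906942 0.22358755] 14.7667 [ 1.05855137 -0.4362289  -0.45546203]
```

View pics/c12.png

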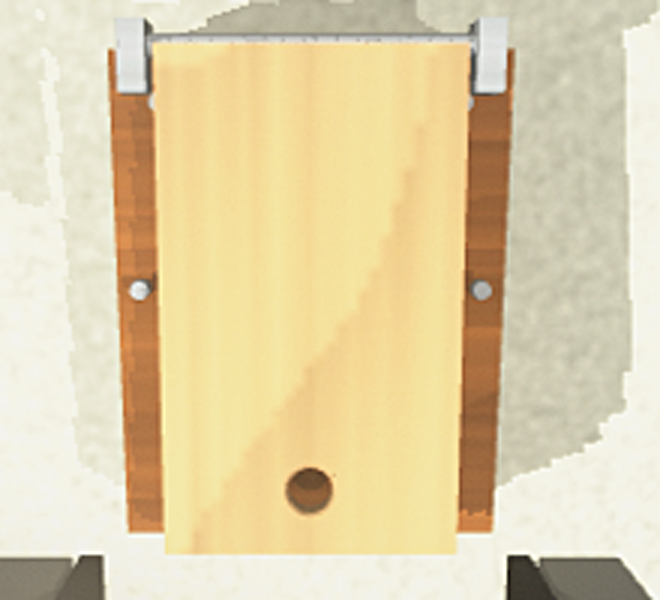

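View pics/c13.png

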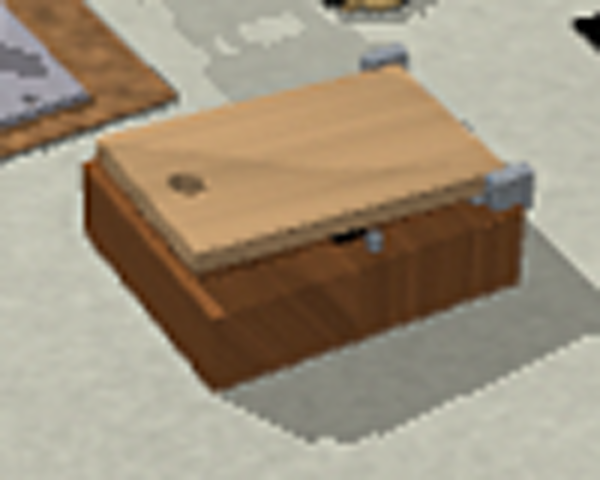

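Run:
```python
from jf import *
W=load('w4'); g=lambda p:np.array(cr(p,220,90,3)); S=load('s6'); gs=lambda p:np.array(cr(p,270,210,6))
J=[(W,(-75,60,40),g((128,533))),(W,(-75,-60,40),g((493,533))),(W,(5,52,48),g((140,290))),(W,(5,-52,48),g((482,290)))]
x,d,r=fit(J); print(x,d,r)
c,s=np.cos(x[2]),np.sin(x[2]); print('hole',x[0]-c*.055,x[1]-s*.055)
for z in (.056,.061,.066): print(z,atz(W,*g((309,491)),z),atz(S,*gs((186,183)),z))
print(tri([(W,*g((309,491))),(S,*gs((186,183)))]))
```

```text
[ 0.54268078  0.07547707 -0.09834374] -5.634681404272071 [ 0.  -0.3 -0.  -0.3 -0.1  0.2  0.1  0.2]
hole 0.48794652674678013 0.08087725841908858
0.056 [0.48699342 0.08154439 0.056     ] [0.49528671 0.08632224 0.056     ]
0.061 [0.4884992  0.08141515 0.061     ] [0.49168719 0.08076231 0.061     ]
0.066 [0.49000499 0.08128591 0.066     ] [0.48808768 0.07520238 0.066     ]
(array([0.48996333, 0.08047336, 0.06237844]), [np.float64(0.0013475907872834319), np.float64(0.0013475907872834891)])
```

Call:
jog_arm(commands=[[-4,-15,0,0],[-6,-30,0,0],[-7,-40,0,0],[-7,-40,0,0],[-7,-40,0,0],[-7,-40,0,0],[-7,-40,0,0],[-7,-40,0,0],[-7,-40,0,0],[-7,-40,0,0]])

```text
clock: 15.7
tool_pos: [0.4512, -0.2879, 0.223]
orientation: [-180.0, 0.1, -5.6]
force: [1.2, 0.5, -0.0]
opening: 0.0699
```

Call:
jog_arm(commands=[[-6,-30,0,0],[-4,-16,-10,0],[0,-7,-20,0],[0,0,-20,0],[0,0,-14,0],[0,0,-6,0],[0,0,0,0],[0,0,0,0],[0,0,0,0],[0,0,0,0]])

```text
clock: 16.53
tool_pos: [0.4434, -0.339, 0.155]
orientation: [180.0, -0.1, -5.6]
force: [0.8, 0.1, 0.2]
opening: 0.0701
```

Run:
```python
from h import *
print(get_obs()['tool_pos'],get_obs()['clock'],get_obs()['force'],get_obs()['opening'])
d=cam('wrist'); save('w5',*d)
cv2.imwrite('pics/w5.png',d[0][:,:,::-1])
```

```text
[ 0.44342772 -0.339024    0.15497375] 16.5333 [0.75486509 0.09241178 0.24371903] 0.07014667695532291
```

View pics/w5.png

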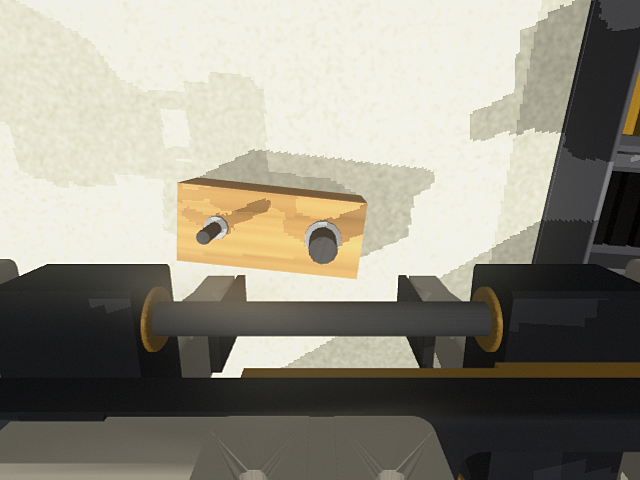

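Thick pin (knob about (322,247), wide flange) vs slim pin (205,237): the thick one on the right fits. Enlarged crop to confirm and measure.

Run:
```python
from h import *
d=cv2.imread('pics/w5.png')
cv2.imwrite('pics/c14.png',cv2.resize(d[205:285,265:385],None,fx=6,fy=6,interpolation=cv2.INTER_CUBIC))
```

```text
(no output)
```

View pics/c14.png

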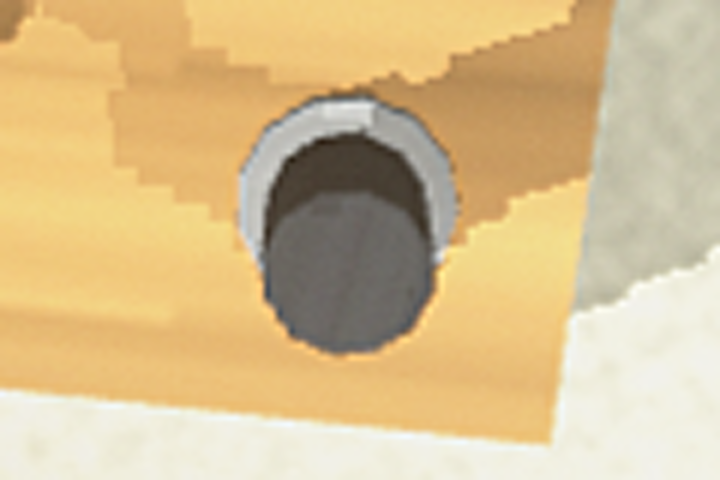

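Run:
```python
from h import *
W=load('w5'); g=lambda p:cr(p,265,205,6)
for z in (.075,.079,.083): print(z,atz(W,*g((350,272)),z))
print('flange',atz(W,*g((348,203)),.049))
T=load('top0');S=load('side0')
print(tri([(W,*g((350,272))),(S,*cr((345,288),350,310,6))]),tri([(W,*g((350,272))),(T,*cr((558,284),430,235,8))]))
```

```text
0.075 [ 0.44085737 -0.33930713  0.075     ]
0.079 [ 0.44201465 -0.33939847  0.079     ]
0.083 [ 0.44317193 -0.33948981  0.083     ]
flange [ 0.44225877 -0.33932672  0.049     ]
(array([ 0.44299168, -0.34019485,  0.0809663 ]), [np.float64(0.0008452412776515318), np.float64(0.0008452412776515554)]) (array([ 0.44188415, -0.33956924,  0.07938396]), [np.float64(0.0002838465648235396), np.float64(0.00028384656482363494)])
```

Call:
jog_arm(commands=[[-1.3,-0.4,-8,0],[0,0,-16,0],[0,0,-22,0],[0,0,-22,0],[0,0,-16,0],[0,0,-10,0],[0,0,-6,0],[0,0,-2,0],[0,0,0,0],[0,0,0,0]])

```text
clock: 17.42
tool_pos: [0.4421, -0.3396, 0.0527]
orientation: [180.0, -0.1, -5.6]
force: [-0.1, -0.2, 0.2]
opening: 0.0699
```

Call:
jog_arm(commands=[[0,0,0,0],[0,0,0,0],[0,0,0,0],[0,0,0,0],[0,0,0,0],[0,0,0,0],[0,0,0,0],[0,0,0,0],[0,0,0,0],[0,0,0,0]], fingers=10)

```text
clock: 18.25
tool_pos: [0.4415, -0.3393, 0.0519]
orientation: [180.0, 0.0, -5.6]
force: [-0.4, -0.1, 0.2]
opening: 0.0193
```

Run:
```python
from h import *
o=get_obs();print(o['tool_pos'],o['clock'],o['force'],o['opening'])
```

```text
[ 0.44152087 -0.33931659  0.05194351] 18.25 [-0.43960307 -0.13093754  0.185894  ] 0.01928658745160887
```

Call:
jog_arm(commands=[[0,0,0,0],[0,0,0,0],[0,0,3,0],[0,0,6,0],[0,0,10,0],[0,0,16,0],[0,0,22,0],[0,0,22,0],[0,0,16,0],[0,0,10,0]])

```text
clock: 19.08
tool_pos: [0.4424, -0.3397, 0.1601]
orientation: [179.9, -0.2, -5.6]
force: [0.9, -0.3, -1.3]
opening: 0.0194
```

Call:
jog_arm(commands=[[2,15,0,0],[3,30,0,0],[4,40,0,0],[4,40,0,0],[4,40,0,0],[4,40,0,0],[4,40,0,0],[4,40,0,0],[4,40,0,0],[4,35,0,0]])

```text
clock: 19.92
tool_pos: [0.4782, 0.023, 0.1575]
orientation: [-180.0, -0.0, -5.6]
force: [0.1, 0.5, -1.5]
opening: 0.0194
```

Call:
jog_arm(commands=[[4,28,0,0],[3,20,0,0],[2,9,0,0],[0,3.4,0,0],[0,0,0,0],[0,0,0,0],[0,0,0,0],[0,0,0,0],[0,0,0,0],[0,0,0,0]])

```text
clock: 20.75
tool_pos: [0.4875, 0.0805, 0.157]
orientation: [-180.0, -0.0, -5.7]
force: [0.3, -0.1, -1.2]
opening: 0.0192
```

Run:
```python
from h import *
o=get_obs();print(o['tool_pos'],o['clock'],o['force'],o['opening'])
d=cam('wrist'); save('w6',*d)
cv2.imwrite('pics/c15.png',cv2.resize(d[0][:,:,::-1],None,fx=1.25,fy=1.25))
d=cam('side'); save('s7',*d)
cv2.imwrite('pics/c16.png',cv2.resize(d[0][170:290,250:390,::-1],None,fx=5,fy=5,interpolation=cv2.INTER_CUBIC))
d=cam('top'); save('t7',*d)
```

```text
[0.48751861 0.08049851 0.15704162] 20.75 [ 0.34089162 -0.13143961 -1.21445532] 0.01923435922805731
```

View pics/c15.png

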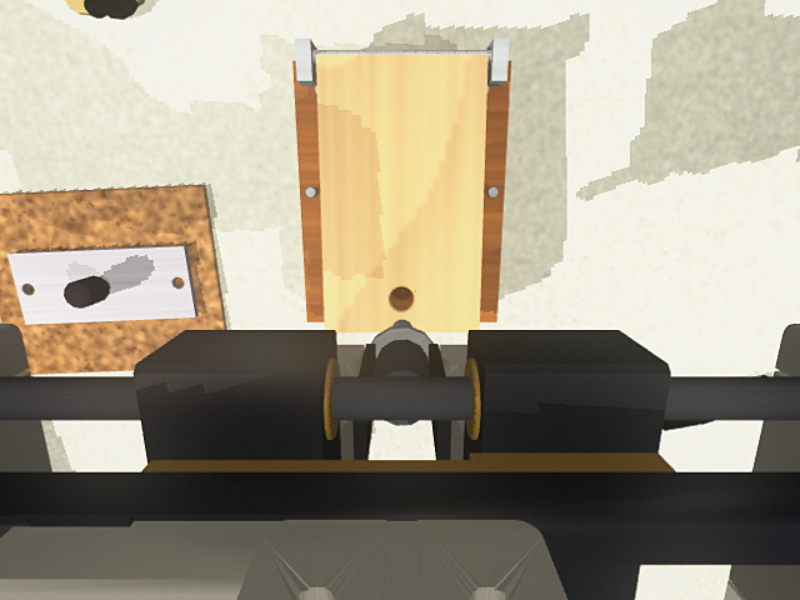

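View pics/c16.png

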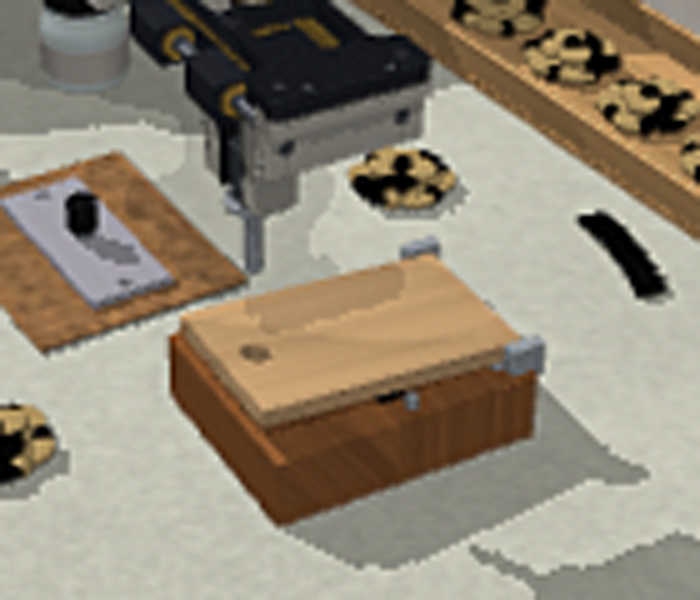

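Run:
```python
from jf import *
W=load('w6');S=load('s7')
d=cv2.imread('pics/w6.png'); cv2.imwrite('pics/c17.png',cv2.resize(d[200:350,260:385],None,fx=4,fy=4,interpolation=cv2.INTER_CUBIC))
print(get_obs()['tool_pos'])
for dz in (.05,.048,.046,.044): print(proj(W,(.4878,.0806,.157-dz)),proj(S,(.4878,.0806,.157-dz)))
print('tip side px',cr((256,270),250,170,5))
g=lambda p:(p[0]/1.25-.1,p[1]/1.25-.1)
J=[(W,(-75,60,40),g((307,321))),(W,(-75,-60,40),g((497,321))),(W,(5,52,48),g((311,191))),(W,(5,-52,48),g((493,191)))]
print(fit(J)); print(atz(W,*g((401,298)),.0615))
```

```text
[0.48752093 0.0808689  0.15696937]
[322.12480643 259.25865505] [299.10169505 225.48383543]
[322.13292892 260.28784427] [299.09247664 224.80729744]
[322.14119793 261.33559794] [299.08323797 224.12927299]
[322.14961745 262.40242292] [299.07397899 223.44975718]
tip side px (300.8, 223.6)
(array([ 0.54325029,  0.07542432, -0.09896382]), np.float64(-5.670208936715166), array([-0.1,  0. ,  0.1,  0. , -0.2,  0. ,  0.2, -0. ]))
[0.48910427 0.08138837 0.0615    ]
```

View pics/c17.png

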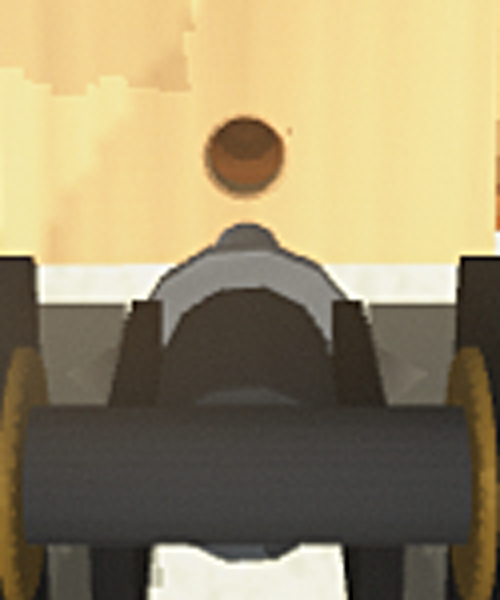

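Run:
```python
from jf import *
S=load('s7'); x=(.5430,.0755,-.0975); c,s=np.cos(x[2]),np.sin(x[2])
for p,o in [((-75,60,40),None),((-75,-60,40),(285,465)),((75,-60,0),None),((-75,-60,0),(280,524)),((5,-52,48),(412,395))]:
    p=np.array(p)/1e3; w=(x[0]+c*p[0]-s*p[1],x[1]+s*p[0]+c*p[1],p[2]); print(proj(S,w), o and cr(o,250,170,5))
print('lid hole',proj(S,(.4885,.0812,.0613)),cr((256,353),250,170,5))
print('pin shank y', proj(S,(.4878,.0806,.125)))
```

```text
[281.85171471 236.92174623] None
[303.71160306 263.18677221] (306.6, 262.6)
[354.97449122 257.17327939] None
[303.79363034 275.71211187] (305.6, 274.4)
[330.74515109 248.89701271] (332.0, 248.6)
lid hole [299.41082608 240.33223758] (300.8, 240.2)
pin shank y [299.01799455 219.34106632]
```

Call:
jog_arm(commands=[[0.9,0.3,-6,0],[0,0,-10,0],[0,0,-12,0],[0,0,-8,0],[0,0,-4,0],[0,0,-3,0],[0,0,-3,0],[0,0,-3,0],[0,0,-3,0],[0,0,0,0]])

```text
clock: 21.73
tool_pos: [0.4882, 0.0813, 0.1046]
orientation: [180.0, 0.0, -5.6]
force: [0.5, -0.1, -0.8]
opening: 0.0194
```

Run:
```python
from h import *
o=get_obs();print(o['tool_pos'],o['clock'],o['force'],o['moment'],o['opening'])
d=cam('side'); save('s8',*d)
cv2.imwrite('pics/c18.png',cv2.resize(d[0][170:290,250:390,::-1],None,fx=5,fy=5,interpolation=cv2.INTER_CUBIC))
d=cam('wrist'); save('w8',*d)
cv2.imwrite('pics/c19.png',cv2.resize(d[0][150:350,220:420,::-1],None,fx=3,fy=3,interpolation=cv2.INTER_CUBIC))
```

```text
[0.48823291 0.08132301 0.10455467] 21.7333 [ 0.51724064 -0.06130512 -0.75892588] [-0.0465234  -0.01945894 -0.02070468] 0.019408764021006504
```

View pics/c18.png

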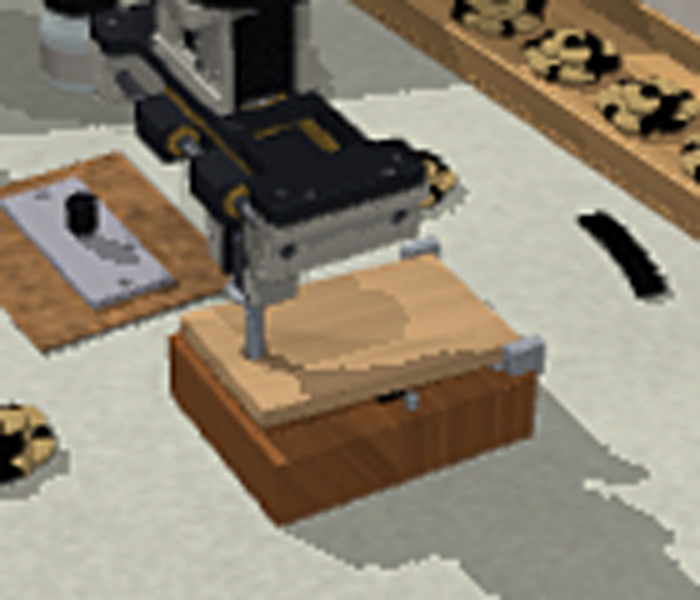

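View pics/c19.png

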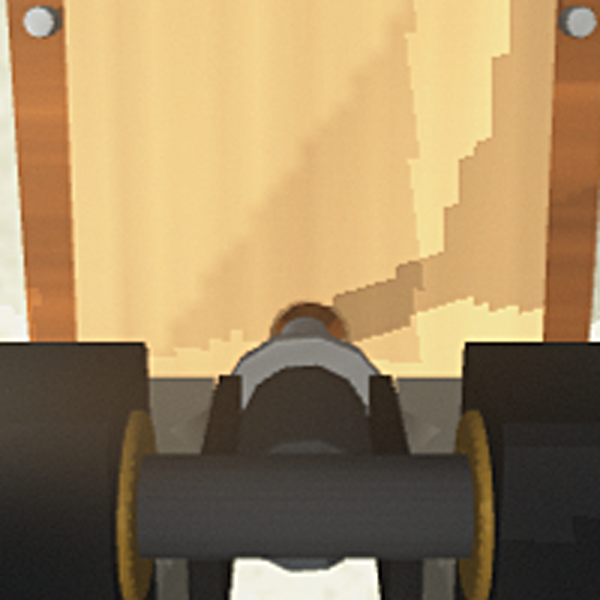

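Call:
jog_arm(commands=[[0,0,-3,0],[0,0,-3,0],[0,0,-3,0],[0,0,-3,0],[0,0,-2,0],[0,0,-2,0],[0,0,-2,0],[0,0,-2,0],[0,0,-2,0],[0,0,0,0]])

```text
clock: 22.67
tool_pos: [0.4882, 0.0813, 0.0826]
orientation: [180.0, 0.0, -5.6]
force: [0.5, 0.6, -0.8]
opening: 0.0187
```

Call:
jog_arm(commands=[[0,0,-3,0],[0,0,-3,0],[0,0,-2,0],[0,0,-2,0],[0,0,-2,0],[0,0,-2,0],[0,0,-1,0],[0,0,0,0],[0,0,0,0],[0,0,0,0]])

```text
clock: 23.5
tool_pos: [0.4884, 0.0814, 0.068]
orientation: [180.0, 0.0, -5.6]
force: [1.0, -0.9, -2.2]
opening: 0.0192
```

Call:
jog_arm(commands=[[0,0,-1,0],[0,0,-1,0],[0,0,-1,0],[0,0,-1,0],[0,0,-1,0],[0,0,-1,0],[0,0,0,0],[0,0,0,0],[0,0,0,0],[0,0,0,0]])

```text
clock: 24.33
tool_pos: [0.4884, 0.0814, 0.0619]
orientation: [-180.0, -0.0, -5.6]
force: [-1.6, 0.7, 1.9]
opening: 0.019
```

Call:
jog_arm(commands=[[0,0,-1,0],[0,0,0,0],[0,0,-1,0],[0,0,0,0],[0,0,-0.5,0],[0,0,0,0],[0,0,0,0],[0,0,0,0],[0,0,0,0],[0,0,0,0]])

```text
clock: 25.17
tool_pos: [0.4884, 0.0814, 0.0595]
orientation: [-180.0, 0.0, -5.6]
force: [-4.2, -0.0, 6.5]
opening: 0.019
```

Run:
```python
from h import *
o=get_obs();print(o['tool_pos'],o['clock'],o['force'],o['moment'],o['opening'])
d=cam('side'); save('s9',*d); o=get_obs();print(o['tool_pos'],o['force'])
cv2.imwrite('pics/c20.png',cv2.resize(d[0][200:290,270:370,::-1],None,fx=6,fy=6,interpolation=cv2.INTER_CUBIC))
```

```text
[0.48835665 0.08140722 0.05952978] 25.1667 [-4.15039967 -0.04129707  6.49619356] [0.17930464 1.37526357 0.00760554] 0.01900456103316207
[0.48833177 0.081397   0.05950921] [-3.44577962  0.56637752  4.61594918]
```

View pics/c20.png

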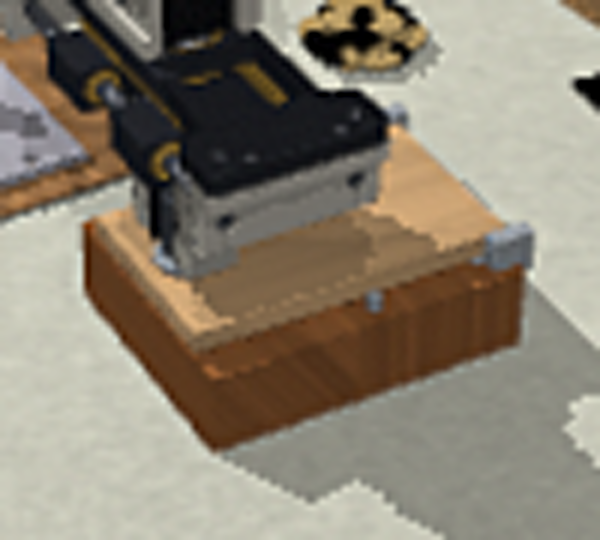

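Call:
jog_arm(commands=[[0,0,-0.5,0],[0,0,0,0],[0,0,-0.5,0],[0,0,0,0],[0,0,-0.5,0],[0,0,0,0],[0,0,0,0],[0,0,0,0],[0,0,0,0],[0,0,0,0]])

```text
clock: 26.05
tool_pos: [0.4883, 0.0814, 0.0587]
orientation: [-180.0, -0.0, -5.6]
force: [-6.8, -0.4, 14.1]
opening: 0.0194
```

Call:
jog_arm(commands=[[0,0,-0.5,0],[0,0,0,0],[0,0,-0.5,0],[0,0,0,0],[0,0,0,0],[0,0,0,0],[0,0,0,0],[0,0,0,0],[0,0,0,0],[0,0,0,0]])

```text
clock: 26.88
tool_pos: [0.4884, 0.0814, 0.0585]
orientation: [-180.0, -0.0, -5.6]
force: [-10.7, 0.9, 23.1]
opening: 0.0189
```

Run:
```python
from h import *
o=get_obs();print(o['tool_pos'],o['clock'],o['force'],o['moment'],o['opening'])
d=cam('side'); save('s10',*d); o=get_obs();print(o['tool_pos'],o['force'])
cv2.imwrite('pics/c21.png',cv2.resize(d[0][200:290,270:370,::-1],None,fx=6,fy=6,interpolation=cv2.INTER_CUBIC))
d=cam('wrist'); save('w10',*d)
cv2.imwrite('pics/c22.png',cv2.resize(d[0][150:350,220:420,::-1],None,fx=3,fy=3,interpolation=cv2.INTER_CUBIC))
```

```text
[0.48839403 0.08138502 0.05853002] 26.8833 [-10.67372608   0.91007889  23.12283398] [ 0.24926793  4.12972976 -0.01518397] 0.0189325066777041
[0.4883924  0.08137345 0.05853663] [-11.24381034   0.41799662  23.94358796]
```

View pics/c21.png

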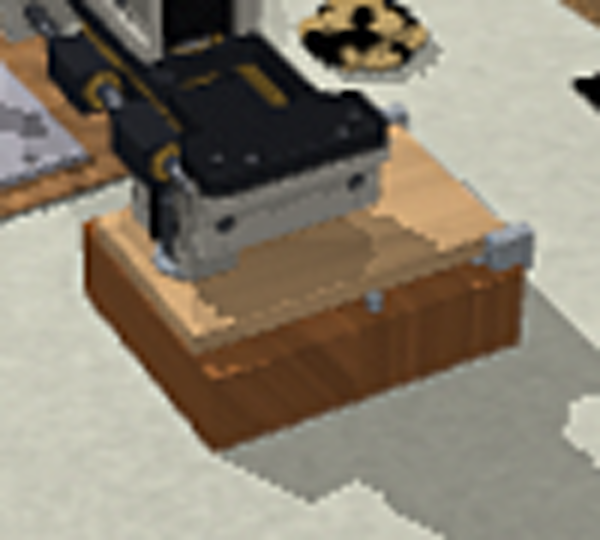

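View pics/c22.png

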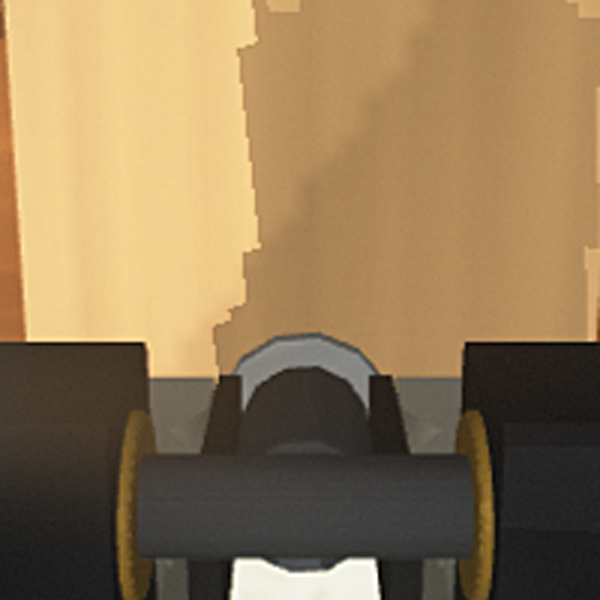

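Run:
```python
from jf import *
S=load('s10'); x=(.5430,.0755,-.0975); c,s=np.cos(x[2]),np.sin(x[2])
def P(p): p=np.array(p)/1e3; return proj(S,(x[0]+c*p[0]-s*p[1],x[1]+s*p[0]+c*p[1],p[2]))
def show(n,p): q=P(p); print(n,((q-[270,200])+.5)*6-.5)
for n,p in [('base NR top',(-75,-60,40)),('base NR bot',(-75,-60,0)),('base FR top',(75,-60,40)),('base NL top',(-75,60,40)),('pinR top',(5,-52,48))]: show(n,p)
for th in (0,.01,.02,.04,.07):
    C,s_=np.cos(th),np.sin(th)
    for y in (-45,45):
      for k in (5,-5):
        show((th,y,k),(75-150*C+k*s_,y,47+150*s_+k*C))
d=cv2.imread('pics/s10.png'); cv2.imwrite('pics/c23.png',cv2.resize(d[225:285,275:345],None,fx=10,fy=10,interpolation=cv2.INTER_CUBIC))
```

```text
base NR top [204.76961834 381.62063326]
base NR bot [205.26178203 456.77267122]
base FR top [518.30586278 272.13099674]
base NL top [ 73.61028829 224.03047737]
pinR top [366.97090654 295.88207627]
(0, -45, 5) [187.0094023 337.4876285]
(0, -45, -5) [187.23147101 356.77011351]
(0, 45, 5) [ 88.09937712 219.8919205 ]
(0, 45, -5) [ 88.82216232 238.73517987]
(0.01, -45, 5) [187.10306361 334.53419252]
(0.01, -45, -5) [187.10482687 353.92289927]
(0.01, 45, 5) [ 88.11259594 217.01055514]
(0.01, 45, -5) [ 88.6243122 235.9492908]
(0.02, -45, 5) [187.23007977 331.56598987]
(0.02, -45, -5) [187.01099508 351.05890197]
(0.02, 45, 5) [ 88.15778929 214.11601606]
(0.02, 45, -5) [ 88.45788581 233.14824327]
(0.04, -45, 5) [187.58443252 325.58655283]
(0.04, -45, -5) [186.92213709 345.28173114]
(0.04, 45, 5) [ 88.3443646  208.28866023]
(0.04, 45, -5) [ 88.21967522 227.50183041]
(0.07, -45, 5) [188.36760599 316.51466407]
(0.07, -45, -5) [187.03713834 336.49752845]
(0.07, 45, 5) [ 88.86558349 199.45667636]
(0.07, 45, -5) [ 88.10025456 218.92584382]
```

View pics/c23.png

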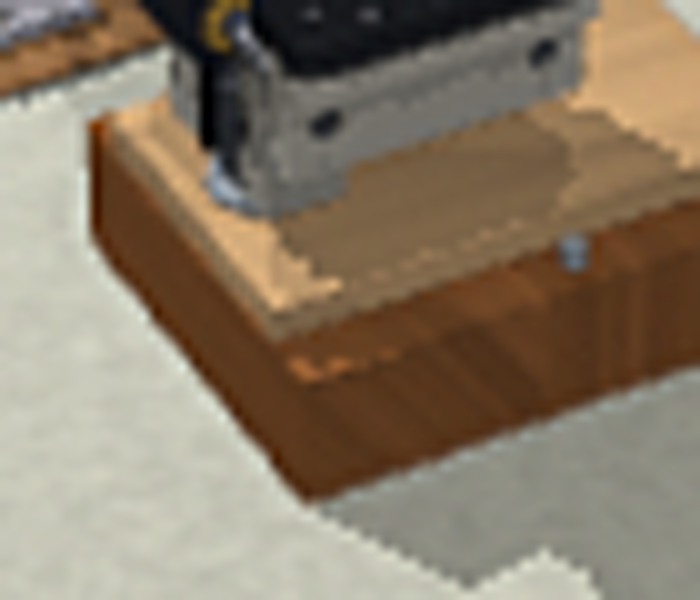

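Call:
jog_arm(commands=[[0,0,0,0],[0,0,0,0],[0,0,0,0],[0,0,0,0],[0,0,0,0],[0,0,0,0],[0,0,0,0],[0,0,0,0],[0,0,0,0],[0,0,0,0]])

```text
clock: 27.82
tool_pos: [0.4884, 0.0814, 0.0585]
orientation: [-180.0, -0.0, -5.6]
force: [-11.0, 0.7, 23.6]
opening: 0.0195
```

Run:
```python
from h import *
d=cam('top'); save('t10',*d); o=get_obs();print(o['tool_pos'],o['clock'],o['force'],o['opening'])
```

```text
[0.48839769 0.08141648 0.05853937] 27.8667 [-10.88100837   0.31304871  23.30545708] 0.019009845195381944
```

View pics/t10.png

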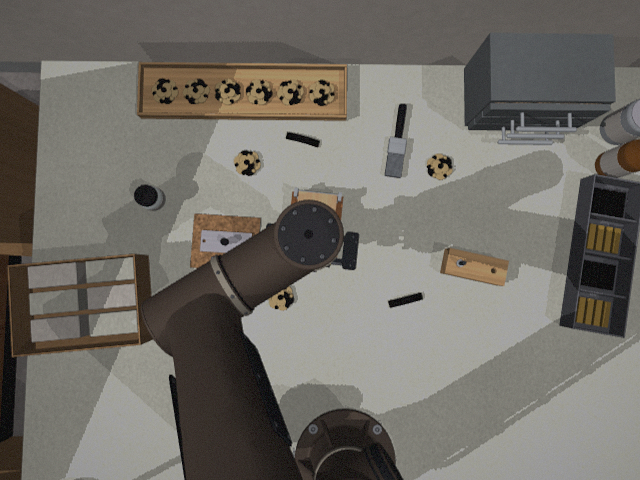

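```bash
python3 -c "
from h import *
print(close_job())"
```

```text
the job is handed in; nothing more can be done
None
```

The job is done and handed in at about 28 s on the robot's clock. The aluminium cover lies flat near the middle of the cork mat. The upper half is shut, and the thick pin is pushed home through both holes and still gripped.

**Last checks**
- **Push:** the arm pressed down with a steady 23 N or so, about 8 N being needed. The last 1 mm of commanded push moved the tool only 0.2 mm while the force rose about 9 N, so it is against a hard stop.
- **Upper half:** the side picture puts it shut, at 0 to within about 0.02 rad.
- **Pin depth:** the tool stood at 58.5 mm, against the 59 to 60 mm I expected with the pin home.
- **Other things:** the slim pin and every loose bystander in view stood where they began. In the final top picture the arm hid the purple look-alike plate, which I never went near. The barrette was in its bed when last seen, before the upper half closed over it.

**Did not fit cleanly**
- A steady sideways force of about 11 N towards the robot came with the downward push. I think the pin is bearing on the side of its hole, and I left it so as not to ease off.
- The side camera reads about 1 to 2 pixels off from the wrist camera. I took the wrist camera as the reference.

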